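# Scoop the polish tins from under the shoe rack

### The arm

A 7-joint arm with a two-finger parallel gripper is mounted at the origin on the work surface. World frame = base frame: x ahead of the robot, y to its left, z up, the work surface at z = 0. Lengths are in m, angles in rad, forces in N, time in s.
With the tool pointing down it reaches from about 0.4 to 0.875 m from the base axis. Payload 19.3 kg.
Tool frame: the origin (TCP) lies midway between the tips of the shut fingers; the grasp point (between the pads) lies 19 mm behind it; z points along the fingers, y is the line along which they close (so a half turn about z gives the same grasp; the last joint's range is limited). The gripper opens to 85 mm and grips with 20 to 120 N. Pads are 22 mm wide; open, the fingers measure 114 mm over their backs; the gripper's body (76 mm by 85 mm) begins 54 mm behind the grasp point. The pads swing forward as they close: fully open they stand 13 mm farther back than shut.
Start: joints at [1.04, 0.521, -0.036, 1.599, 0.021, 1.021, -0.113], TCP at [0.278, -0.56, 0.231] pointing down, gripper open.
Joint ranges: [-2.91, 2.91], [-0.3, 2.13], [-1.5, 1.42], [0.17, 2.43], [-1.26, 4.41], [0.16, 1.93], [-2.52, 2.52]. Speed limits (rad/s): [1.89, 1.89, 2.39, 2.39, 3.01, 3.01, 3.01].

### API

Orientations are given as [roll, pitch, yaw] about the fixed x, y, z axes, in that order (R = Rz(yaw) Ry(pitch) Rx(roll)).
In Python, from workcell import bot gives the robot as it stands.
- The arm moves only by the tool move_arm, never from a script. Its argument "series" is a list of rows, each a list of 3 entries, a list of its own where there are three numbers: the shift along the tool's x, y, z in cm, then the turn, a rotation vector about the tool's x, y, z in rad, then the opening in per cent of the stroke, from 0 (shut) to 100 (fully open). A call has 1 to 20 rows; each row is the pose to reach, as a shift and turn from the pose commanded when the call began, along the tool's axes at that moment; what a row does not reach only later rows make up. A row lasts 1/12 s, in which the tool goes at most 41.7 mm and 7.16 degrees, less where a joint would pass 70% of its speed; a pose out of reach is approached as far as the arm can. A call with a gripper value outside its range is refused whole. The fingers move at their own pace and stop on an object; "squeeze" is the grip in N (left out, the last holds). Time passes only in rows, so rows that repeat a pose let the fingers close. It gives the time, the measured TCP pose, the force, the opening and the grip force at its end, in the units of the state.
- bot.observe(): the state, without advancing time (a new reading comes with each control period).
- bot.grab_frame(name): name is "scene" or "top" or "wrist"; returns (picture, depth): 480x640x3 uint8, red, green, blue; 480x640 float32, m along the optical axis (not along the pixel's ray), 0 where there is no reading.
- bot.camera_params(name): a dict with "fovy" (degrees; the focal length in pixels is half the picture's height over the tangent of half this angle, whatever the lens; pixels are square), "cx", "cy" (the principal point, pixels), "R" (3x3) and "t" (3): a world point X has camera coordinates R X + t; the wrist camera has in their place "tool_from_camera" (4x4, takes a point from camera to tool coordinates, whose origin is the TCP and whose axes are the flange's). Camera axes: x right, y down, z forward; pixel columns grow to the right and rows downward; lengths in m; the calibration is good to about 2 mm. A picture is of the moment at which its call begins: read the wrist's pose just before it. camera_params takes no time and is no camera call.
- bot.job_done(): hands the job in; it is judged then, once.
Trained networks look in the newest picture that a camera, given by its name, has taken for a name from the list of things; names that differ only in an ending like _2 or _b are one class to them, and where a whole thing is asked for, a point or a joint stands for the part that bears it (a point fixed in the world has none). Each returns a list of dicts, best first, with "conf" (0 to 1); they miss things now and then, are a little off and sometimes report something else, mostly with a low value. They report only what shows in the picture. A call takes as long as a camera call.
- bot.find_in(camera, thing): "bbox" ([left, top, right, bottom] in pixels, round what is visible of it).
- bot.trace(camera, thing): "mask" (480x640 bool, what is visible of it) and "bbox" ([left, top, right, bottom] in pixels, round what is visible of it).
The state is a dict: "clock": time; "qpos": joint angles; "qd": joint speeds; "joint_efforts": joint torques, N m; "position": TCP position; "tool_rot": TCP orientation; "force": force on the tool from outside, world axes, zero at the start; "moment": the same for the moment, N m; "grip_width": finger opening in m; "finger_force": force on a finger pad.
Only numpy, scipy, OpenCV 4.12 (cv2) and the standard library are available. Lean on these libraries where they do the work, as an engineer would, in place of code of your own. Each camera call takes 0.05 s, during which the arm holds its last target. There are 200 camera calls.

### The job

Two flat polish tins have slid under the low shoe rack. Fetch them both out with the long-handled scoop, not with the fingers and without knocking the rack, and set the scoop down with its pan on the leather mat and both tins lying flat in the pan. Leave everything else where it is.

Things in the scene. Friction and masses are not known exactly. Their poses are not given: they have to be found in the camera images.
- scoop_grip (a point): The grip of the long-handled aluminium scoop: a point on the handle, a straight level wooden bar 20 mm wide and 24 mm high; it lies 32 mm above the scoop's underside. Axes: +x along the handle to the pan's open lip, +z up. The handle runs from 110 mm behind the grip to 165 mm ahead of it.
- scoop_pan (a point): Centre of the top of the scoop's pan floor, 222.5 mm ahead of the grip (+x), 2 mm above the underside; axes as the scoop's. The pan reaches 57.5 mm ahead to its open lip (thinned to under 1.5 mm) and 54.5 mm behind to the back wall (50 mm high). 180 mm wide outside, 174 mm inside; side walls 28 mm high; front open.
- scoop: The whole scoop, 390 mm long, 0.42 kg; origin on its underside below the grip, axes as above. It rests level on the table on its flat pan floor and on a steel foot, 50 mm wide and 20 mm high, under the tail (80 to 110 mm behind the grip). Its weight balances about 20 mm behind the grip when empty.
- tin_a_center (a point): Centre of one of the two polish tins under the rack: plain steel, round, flat, 64 mm across, 24 mm high, about 50 g, its lower edge bevelled (8 mm wide, 3 mm high) so that a thin lip slides beneath it. It is free to slide on the table, lying flat on it; +z up.
- tin_b_center (a point): Centre of the other tin, the same as the first; the two lie side by side along the rack, centres 68 to 84 mm apart along the rack, up to 15 mm different in depth.
- tin_a: The same first tin; origin at the centre of its underside.
- tin_b: The same second tin; origin at the centre of its underside.
- rack: Fixed low shoe rack of 12 mm steel tubes. Origin on the table under the middle of its open front edge; +x points in under it, +y along it. Tube undersides 64 mm above the table, tops 76 mm. It spans x 0 to 160 mm; legs at y = +-205 mm, open between. A jar and a carton stand fixed on top near the ends (y +165, -168 mm, x 92 to 144 mm), up to 143 mm high.
- board: Fixed wooden board 14 mm thick, 55 mm high, 410 mm long, standing on the table behind the rack parallel to it; its face towards the rack's mouth lies 170 mm in from the mouth. Tins pushed back come to rest against it and then ride up on the scoop's lip. Origin at the middle of its underside. It may be touched.
- mat_top (a point): Centre of the top of the brown leather mat, 200 x 200 mm, let into the table almost flush (1 mm proud, thin leather that nothing catches on), sides along world x and y. A fixed bottle, 60 mm across and 160 mm high, stands on the table beyond its far (+x) side, at least 35 mm off.
- heel: Bystander: black rubber shoe heel, 52 x 44 x 22 mm, under the rack near one end
- block: Bystander: dark wooden block, 60 x 36 x 30 mm, under the rack near its other end
- hammer: Bystander: hammer lying on the table to the robot's right
- brush: Bystander: shoe brush with dark wooden back, 160 x 50 x 43 mm, far right
- jar: Bystander: glass jar, 70 mm across, 60 mm high, near right

How it is judged:
By the outcome, as a careful person would: the job done as asked, in the order asked, and still so for the second after the job is handed in, with the robot touching nothing.
It also fails if it takes over 67 s, if anything falls off the work surface, if the arm or the gripper's body presses on something with over 40 N, if the wrist force passes 120 N, or if a joint passes its speed limit or range.

## Working session

There is one attempt and no reset: what is moved stays moved. The work goes in short steps, Python scripts to look and compute and a tool call to move; the robot and the scene stay as the last step left them, time stands still between calls to the robot, and variables do not carry over. Pictures are saved under pics/ and viewed, at most 10 in all, crops included, and the job is handed in when it is done.

Besides the shell and the picture viewer there is one more tool, called after "Call:" as name([rows], argument=value, ...), one row to a line, values as JSON. move_arm: Moves the arm, as the interface text tells. Its arguments: {"type":"object","properties":{"series":{"type":"array"},"squeeze":{"type":"number"}},"required":["series"]}

```bash
mkdir -p pics; ls; cat > h.py <<'E'
import numpy as np, cv2
from workcell import bot
from scipy.spatial.transform import Rotation as Ro
def cloud(name):
    s=bot.observe(); pic,d=bot.grab_frame(name); p=bot.camera_params(name)
    f=240/np.tan(np.radians(p['fovy'])/2)
    v,u=np.mgrid[:480,:640]
    C=np.stack([(u-p['cx'])/f*d,(v-p['cy'])/f*d,d],-1)
    if name=='wrist':
        T=np.array(p['tool_from_camera']); C=C@T[:3,:3].T+T[:3,3]
        R=Ro.from_euler('xyz',s['tool_rot']).as_matrix(); W=C@R.T+np.array(s['position'])
    else: W=(C-np.array(p['t']))@np.array(p['R'])
    W[d==0]=np.nan
    return pic,W
def save(n,p): cv2.imwrite('pics/'+n+'.png',p[...,::-1])
E
python3 - <<'E'
from h import *
print(bot.observe())
for c in ['scene','top']:
    pic,W=cloud(c); save(c,pic); np.save(c+'.npy',W)
    print(c,bot.camera_params(c))
    for t in ['scoop','scoop_grip','scoop_pan','tin_a','rack','board','mat_top','heel','block','hammer','jar','brush']:
        try:
          for r in bot.trace(c,t)[:3]:
            P=W[r['mask']]; P=P[~np.isnan(P[:,0])]
            print(t,round(r['conf'],2),np.round(r['bbox']).tolist(),np.round(np.median(P,0),3),np.round(np.percentile(P,[2,98],axis=0),3).tolist())
        except Exception as e: print(t,e)
print(bot.observe()['clock'])
E
```

```text
pics
{'clock': 0.0, 'qpos': array([ 1.03978604,  0.52198399, -0.03632423,  1.59998928,  0.02122879,
        1.02114153, -0.11280827]), 'qd': array([ 0.0029225 ,  0.00128438, -0.0018693 ,  0.00018523,  0.00211626,
       -0.00062932,  0.00062499]), 'joint_efforts': array([ 4.33816865e-05, -9.27108335e+01,  1.97942935e+00, -3.69940817e+01,
        1.79767463e-02,  8.03678879e-03,  6.71451161e-07]), 'position': array([ 0.27772721, -0.55952407,  0.2307512 ]), 'tool_rot': array([-3.14046141e+00,  1.08642336e-04,  4.60804069e-01]), 'force': array([-0.24227771,  0.61011022, -0.65388557]), 'moment': array([-0.02152301,  0.03273982,  0.03084617]), 'finger_force': 0.0, 'grip_width': 0.0856974725129262}
scene {'fovy': 52.28278663640526, 'cx': 329.671936609365, 'cy': 237.7264789316659, 'R': array([[ 0.27848693,  0.96023939, -0.01963014],
       [ 0.63882749, -0.20045617, -0.74277639],
       [-0.71717813,  0.19431324, -0.66925174]]), 't': array([-0.08728681, -0.29490954,  1.46755788])}
scoop 0.59 [188.0, 197.0, 371.0, 274.0] [ 0.448 -0.055  0.015] [[0.34, -0.34, -0.001], [0.522, 0.036, 0.047]]
s
[... 2879 characters left out ...]
, 0.217, 0.013], [0.43, 0.274, 0.03]]
mat_top 0.73 [322.0, 124.0, 398.0, 202.0] [ 0.724 -0.174  0.001] [[0.628, -0.27, -0.004], [0.823, -0.077, 0.006]]
heel 0.61 [210.0, 318.0, 232.0, 337.0] [0.293 0.198 0.022] [[0.271, 0.172, 0.004], [0.314, 0.213, 0.028]]
block 0.51 [177.0, 191.0, 197.0, 212.0] [0.623 0.271 0.029] [[0.604, 0.256, 0.009], [0.645, 0.303, 0.033]]
hammer 0.79 [461.0, 169.0, 496.0, 265.0] [ 0.604 -0.502  0.024] [[0.451, -0.534, 0.003], [0.7, -0.456, 0.03]]
jar 0.92 [456.0, 303.0, 492.0, 331.0] [ 0.31  -0.45   0.059] [[0.279, -0.486, 0.009], [0.339, -0.426, 0.065]]
brush 0.75 [435.0, 146.0, 460.0, 208.0] [ 0.67  -0.406  0.043] [[0.593, -0.433, 0.001], [0.745, -0.385, 0.048]]
1.3
```

View pics/top.png

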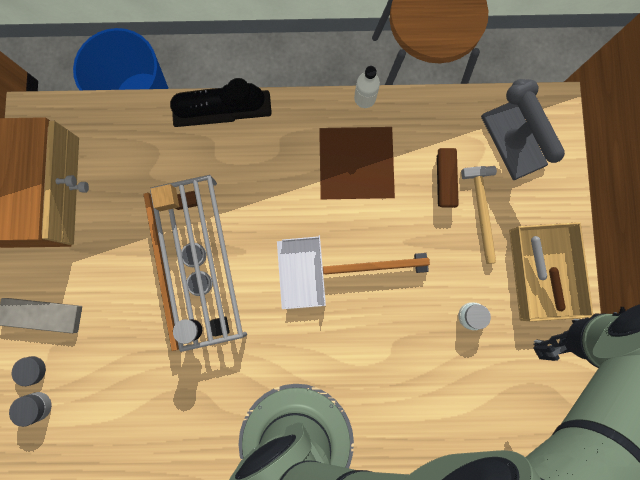

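```bash
python3 - <<'E'
from h import *
W=np.load('top.npy'); S=np.load('scene.npy')
for n,W in (('top',W),('scene',S)):
    P=W.reshape(-1,3); P=P[~np.isnan(P[:,0])]
    box=lambda a,b,c:P[(P[:,0]>a[0])&(P[:,0]<a[1])&(P[:,1]>b[0])&(P[:,1]<b[1])&(P[:,2]>c[0])&(P[:,2]<c[1])]
    print(n)
    # handle: z~ .044
    H=box((.3,.56),(-.4,.06),(.036,.047)); print('handle-ish',len(H))
    H2=H[(H[:,1]<-.09)]; 
    vx,vy,x0,y0=cv2.fitLine(H2[:,:2].astype(np.float32),cv2.DIST_HUBER,0,.01,.01).ravel()
    print('dir',vx,vy,'pt',x0,y0,'yaw',np.degrees(np.arctan2(vy,vx)), 'along',np.percentile((H2[:,:2]-[x0,y0])@[vx,vy],[0.5,99.5]), np.median(H2[:,2]))
    # rack tubes top
    R=box((.2,.72),(.1,.36),(.066,.082)); r=cv2.minAreaRect(R[:,:2].astype(np.float32)); print('rack',len(R),r,cv2.boxPoints(r).round(3).tolist())
    B=box((.2,.72),(.27,.42),(.048,.060)); r=cv2.minAreaRect(B[:,:2].astype(np.float32)); print('board',len(B),cv2.boxPoints(r).round(3).tolist())
    T=box((.36,.53),(.18,.32),(.019,.030));
    for c in ((.40,.249),(.48,.267)):
        t=T[np.hypot(T[:,0]-c[0],T[:,1]-c[1])<.042]; print('tin',len(t),cv2.minEnclosingCircle(t[:,:2].astype(np.float32)),t.mean(0))
    b=box((.75,1.05),(-.4,.1),(.1,.2)); print('bottle',len(b), b.min(0) if len(b) else 0,b.max(0) if len(b) else 0)
    m=box((.55,.9),(-.33,0),(.1,.2)); 
E
```

```text
top
handle-ish 757
dir 0.0658865 -0.9978271 pt 0.44115463 -0.21862605 yaw -86.222244 along [-0.12674837  0.12938699] 0.04348717431191441
rack 4040 ((0.4590649902820587, 0.24318069219589233), (0.42310428619384766, 0.1611664593219757), 11.668645858764648) [[0.23600000143051147, 0.27900001406669617], [0.2680000066757202, 0.12099999934434891], [0.6830000281333923, 0.2070000022649765], [0.6499999761581421, 0.36500000953674316]]
board 949 [[0.2370000034570694, 0.30399999022483826], [0.23999999463558197, 0.2879999876022339], [0.640999972820282, 0.3709999918937683], [0.6380000114440918, 0.3869999945163727]]
tin 343 ((0.4054901599884033, 0.24629051983356476), 0.032693520188331604) [0.40501384 0.24668608 0.02463086]
tin 318 ((0.4800875782966614, 0.2629835903644562), 0.03197401016950607) [0.47972656 0.26313678 0.0248231 ]
bottle 450 [ 0.87291121 -0.22920609  0.10000957] [0.93168613 0.09913968 0.16512667]
scene
handle-ish 1068
dir 0.06660613 -0.99777937 pt 0.4491504 -0.22824273 yaw -86.180916 along [-0.13785522  0.11952608] 0.04321582689872315
rack 3925 ((0.4614675045013428, 0.24179929494857788), (0.42283207178115845, 0.16272403299808502), 12.086297988891602) [[0.23800000548362732, 0.2770000100135803], [0.2720000147819519, 0.11800000071525574], [0.6850000023841858, 0.2070000022649765], [0.6510000228881836, 0.3659999966621399]]
board 165 [[0.23899999260902405, 0.335999995470047], [0.24300000071525574, 0.29899999499320984], [0.6539999842643738, 0.3499999940395355], [0.6489999890327454, 0.3869999945163727]]
tin 197 ((0.4078197777271271, 0.24649304151535034), 0.032331451773643494) [0.41055787 0.2454229  0.02459485]
tin 220 ((0.48315539956092834, 0.2623583674430847), 0.03242456167936325) [0.48551836 0.26096523 0.02457481]
bottle 1432 [ 0.88167079 -0.2285335   0.10001414] [0.94054087 0.09994124 0.1632199 ]
```

```bash
cat >> h.py <<'E'
def rel(p,yaw,start=None,pitch=0.):
    "shift(cm),turn from start (p,rotmatrix) to pose; scoop-style yaw in deg, pitch>0 = pan up"
    if start is None:
        s=bot.observe(); start=(s['position'],Ro.from_euler('xyz',s['tool_rot']))
    R=Ro.from_euler('xyz',[np.pi,-np.radians(pitch),np.radians(yaw)])
    print('shift',(start[1].inv().apply(np.array(p)-start[0])*100).round(2),'turn',(start[1].inv()*R).as_rotvec().round(4))
E
python3 - <<'E'
from h import *
rel([.447,-.236,.20],93.8)
E
```

```text
shift [ 29.54 -21.49   3.13] turn [-0.     -0.     -1.1764]
```

Call:
move_arm([
  [[7.4,-5.4,0.8],[0,0,-0.29],100],
  [[14.8,-10.7,1.6],[0,0,-0.59],100],
  [[22.2,-16.1,2.4],[0,0,-0.88],100],
  [[29.5,-21.5,3.1],[0,0,-1.176],100],
  [[29.5,-21.5,3.1],[0,0,-1.176],100],
  [[29.5,-21.5,3.1],[0,0,-1.176],100],
  [[29.5,-21.5,3.1],[0,0,-1.176],100],
  [[29.5,-21.5,3.1],[0,0,-1.176],100],
  [[29.5,-21.5,3.1],[0,0,-1.176],100],
  [[29.5,-21.5,3.1],[0,0,-1.176],100],
  [[29.5,-21.5,3.1],[0,0,-1.176],100],
  [[29.5,-21.5,3.1],[0,0,-1.176],100],
  [[29.5,-21.5,3.1],[0,0,-1.176],100],
  [[29.5,-21.5,3.1],[0,0,-1.176],100],
  [[29.5,-21.5,3.1],[0,0,-1.176],100],
  [[29.5,-21.5,3.1],[0,0,-1.176],100],
])

```text
clock: 2.63
position: [0.4463, -0.2366, 0.2003]
tool_rot: [-3.142, 0.0, 1.635]
force: [0.1, -0.7, 0.2]
grip_width: 0.0855
finger_force: 0.0
```

```bash
python3 - <<'E'
from h import *
pic,W=cloud('wrist'); save('w1',pic); np.save('w1.npy',W)
s=bot.observe(); print(s['position'],np.degrees(s['tool_rot']),s['qpos'],s['clock'])
P=W.reshape(-1,3); P=P[~np.isnan(P[:,0])]
print(P.min(0),P.max(0))
H=P[(P[:,2]>.041)&(P[:,2]<.048)&(P[:,1]<-.08)&(P[:,0]>.40)&(P[:,0]<.50)]
print(len(H),H.min(0),H.max(0))
print(cv2.fitLine(H[:,:2].astype(np.float32),cv2.DIST_HUBER,0,.01,.01).ravel(),np.median(H[:,2]))
print(cv2.minAreaRect(H[:,:2].astype(np.float32)))
E
```

```text
[ 0.44636556 -0.23642354  0.20032396] [-1.79999585e+02  4.38748415e-03  9.37135892e+01] [ 0.6840077   0.39488876 -0.40406063  1.92860655  0.20152986  0.8571402
  0.23996462] 2.6833
[ 0.11416086 -0.57605164 -0.00271559] [ 0.81647572 -0.04676631  0.29853976]
8311 [ 0.4234618  -0.34794171  0.04100777] [ 0.46095058 -0.0800115   0.04786733]
[ 0.0690343  -0.99761426  0.44102746 -0.19577089] 0.04484279482973011
((0.4422270953655243, -0.2135230302810669), (0.01997259072959423, 0.26855888962745667), 3.9662387371063232)
```

View pics/w1.png

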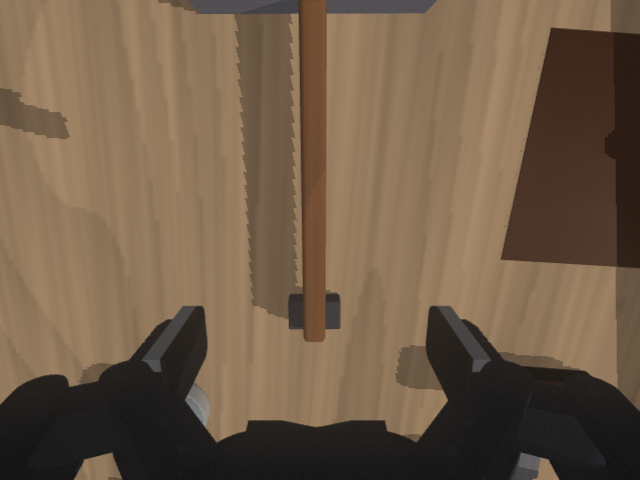

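Call:
move_arm([
  [[-0.1,-0.2,4],[0,0,-0.004],100],
  [[-0.1,-0.25,8],[0,0,-0.004],100],
  [[-0.1,-0.25,12],[0,0,-0.004],100],
  [[-0.1,-0.25,15],[0,0,-0.004],100],
  [[-0.1,-0.25,17],[0,0,-0.004],100],
  [[-0.1,-0.25,18.2],[0,0,-0.004],100],
  [[-0.1,-0.25,18.6],[0,0,-0.004],100],
  [[-0.1,-0.25,18.6],[0,0,-0.004],100],
  [[-0.1,-0.25,18.6],[0,0,-0.004],60],
  [[-0.1,-0.25,18.6],[0,0,-0.004],40],
  [[-0.1,-0.25,18.6],[0,0,-0.004],0],
  [[-0.1,-0.25,18.6],[0,0,-0.004],0],
  [[-0.1,-0.25,18.6],[0,0,-0.004],0],
  [[-0.1,-0.25,18.6],[0,0,-0.004],0],
  [[-0.1,-0.25,18.6],[0,0,-0.004],0],
  [[-0.1,-0.25,18.6],[0,0,-0.004],0],
  [[-0.1,-0.25,18.6],[0,0,-0.004],0],
  [[-0.1,-0.25,18.6],[0,0,-0.004],0],
], squeeze=90)

```text
clock: 4.18
position: [0.4442, -0.2374, 0.0149]
tool_rot: [3.141, 0.001, 1.641]
force: [-2.6, 1.2, 13.2]
grip_width: 0.0186
finger_force: 88.1
```

```bash
python3 - <<'E'
from h import *
s=bot.observe(); print(s)
rel([.525,-.132,s['position'][2]-0.0],101.8)
E
```

```text
{'clock': 4.1833, 'qpos': array([ 0.57024605,  0.69376126, -0.26423778,  2.04367902,  0.39377694,
        0.45129554,  0.07717586]), 'qd': array([-6.35068623e-04,  2.02219567e-04, -8.13626689e-04, -6.49275120e-04,
       -4.65368170e-04,  2.33256732e-04, -1.40136268e-05]), 'joint_efforts': array([ -0.33208069, -82.6040554 ,  -2.83749595, -17.37568617,
         0.26678139,  -0.90206858,   0.12504084]), 'position': array([ 0.44424149, -0.23742931,  0.01494174]), 'tool_rot': array([3.14116619e+00, 5.68820212e-04, 1.64050607e+00]), 'force': array([-2.59101778,  1.23320545, 13.16342225]), 'moment': array([ 0.21224287,  0.64063187, -0.15041612]), 'finger_force': 88.1251573562622, 'grip_width': 0.018582064561036903}
shift [ 9.95  8.79 -0.  ] turn [ 0.0004  0.0006 -0.1362]
```

Call:
move_arm([
  [[0,0,-0.4],[0,0,0],0],
  [[0,0,-0.8],[0,0,0],0],
  [[0.5,0.5,-0.8],[0,0,-0.01],0],
  [[1.5,1.3,-0.8],[0,0,-0.02],0],
  [[2.8,2.5,-0.8],[0,0,-0.04],0],
  [[4.3,3.8,-0.8],[0,0,-0.06],0],
  [[5.8,5.1,-0.8],[0,0,-0.08],0],
  [[7.2,6.4,-0.8],[0,0,-0.1],0],
  [[8.5,7.5,-0.8],[0,0,-0.12],0],
  [[9.4,8.3,-0.8],[0,0,-0.13],0],
  [[9.9,8.8,-0.8],[0,0,-0.136],0],
  [[9.9,8.8,-0.8],[0,0,-0.136],0],
  [[9.9,8.8,-0.8],[0,0,-0.136],0],
  [[9.9,8.8,-0.8],[0,0,-0.136],0],
])

```text
clock: 5.35
position: [0.5243, -0.1332, 0.0222]
tool_rot: [-3.141, 0.0, 1.775]
force: [0.2, -0.7, -3.8]
grip_width: 0.0186
finger_force: 88.1
```

```bash
python3 - <<'E'
from h import *
s=bot.observe(); print(s['position'],np.degrees(s['tool_rot']),s['force'],s['moment'],s['clock'])
for c in ('top','scene','wrist'):
    pic,W=cloud(c); save(c+'2',pic); np.save(c+'2.npy',W)
    P=W.reshape(-1,3); P=P[~np.isnan(P[:,0])]
    R=P[(P[:,2]>.068)&(P[:,2]<.082)&(P[:,1]>.09)&(P[:,1]<.36)&(P[:,0]>.2)&(P[:,0]<.72)]
    psi=s['tool_rot'][2]; ex=np.array([np.cos(psi),np.sin(psi)]); ey=np.array([-ex[1],ex[0]])
    q=(R[:,:2]-s['position'][:2]); X=q@ex; Y=q@ey
    print(c,'mouth fwd by left-offset:',[(round(a,2),round(float(np.percentile(X[(Y>a)&(Y<a+.04)],2)),4)) for a in np.arange(-.16,.16,.04) if ((Y>a)&(Y<a+.04)).sum()>20])
    T=P[(P[:,2]>.021)&(P[:,2]<.030)]
    q=(T[:,:2]-s['position'][:2]); X=q@ex; Y=q@ey
    m=(X>.32)&(X<.5)&(abs(Y)<.11)
    print('tins',m.sum(),'X',np.percentile(X[m],[1,50,99]),'Y',np.percentile(Y[m],[1,50,99]))
    # pan walls: height>.03
    q=(P[:,:2]-s['position'][:2]); X=q@ex; Y=q@ey
    m=(X>.17)&(X<.285)&(abs(Y)<.12)&(P[:,2]>.006)&(P[:,2]<.07); print('pan',m.sum(),'X',np.percentile(X[m],[1,99]),'Y',np.percentile(Y[m],[1,99]))
    m2=m&(X>.25)&(abs(Y)<.075);print('floor z near lip',np.median(P[m2,2]), 'near back',np.median(P[m&(X<.21)&(X>.19)&(abs(Y)<.075),2]))
E
```

```text
[ 0.52430351 -0.13323106  0.0221706 ] [-1.79953064e+02  1.71941494e-02  1.01721765e+02] [ 0.19025514 -0.68634676 -3.80841333] [ 8.7422527e-02  4.2449505e-02 -1.6706416e-05] 5.35
top mouth fwd by left-offset: [(np.float64(-0.16), 0.3024), (np.float64(-0.12), 0.3027), (np.float64(-0.08), 0.3026), (np.float64(-0.04), 0.3027), (np.float64(0.0), 0.303), (np.float64(0.04), 0.3027), (np.float64(0.08), 0.3028), (np.float64(0.12), 0.3026)]
tins 611 X [0.36651501 0.40256049 0.42442366] Y [-0.06381676  0.0142291   0.06647709]
pan 2671 X [0.17097216 0.27654681] Y [-0.08766354  0.09064176]
floor z near lip 0.009889592121953727 near back 0.009829049941948578
scene mouth fwd by left-offset: [(np.float64(-0.16), 0.3012), (np.float64(-0.12), 0.3017), (np.float64(-0.08), 0.302), (np.float64(-0.04), 0.3016), (np.float64(0.0), 0.3019), (np.float64(0.04), 0.3013), (np.float64(0.08), 0.3009), (np.float64(0.12), 0.3012)]
tins 470 X [0.36527358 0.40273076 0.47431662] Y [-0.07582533 -0.01041357  0.09302447]
pan 2121 X [0.17576048 0.27667085] Y [-0.09229481  0.08887895]
floor z near lip 0.009923651942655477 near back 0.009876873124687003
wrist mouth fwd by left-offset: []Traceback (most recent call last):
  File "<stdin>", line 13, in <module>
    return _quantile_unchecked(
        a, q, axis, out, overwrite_input, method, keepdims, weights)
    return _ureduce(a,
                    func=_quantile_ureduce_func,
    ...<5 lines>...
                    overwrite_input=overwrite_input,
                    method=method)
    r = func(a, **kwargs)
    result = _quantile(arr,
                       quantiles=q,
    ...<2 lines>...
                       out=out,
                       weights=wgt)
    slices_having_nans = np.isnan(arr[-1, ...])
                                  ~~~^^^^^^^^^
IndexError: index -1 is out of bounds for axis 0 with size 0
```

View pics/top2.png

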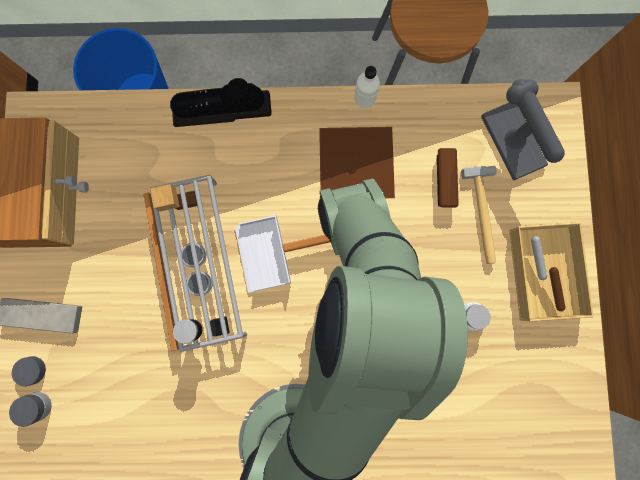

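Call:
move_arm([
  [[0,0,0.4],[0,0,0],0],
  [[0,0,0.75],[0,0,0],0],
  [[0.5,0,0.75],[0,0,0],0],
  [[1.2,0,0.75],[0,0,0],0],
  [[2,0,0.75],[0,0,0],0],
  [[3,0,0.75],[0,0,0],0],
  [[4,0,0.75],[0,0,0],0],
  [[5,0,0.75],[0,0,0],0],
  [[6,0,0.75],[0,0,0],0],
  [[7,0,0.75],[0,0,0],0],
  [[7.7,0,0.75],[0,0,0],0],
  [[8.3,0,0.75],[0,0,0],0],
  [[8.8,0,0.75],[0,0,0],0],
  [[9.3,0,0.75],[0,0,0],0],
  [[9.8,0,0.75],[0,0,0],0],
  [[10.3,0,0.75],[0,0,0],0],
  [[10.8,0,0.75],[0,0,0],0],
  [[11.3,0,0.75],[0,0,0],0],
  [[11.8,0,0.75],[0,0,0],0],
  [[12.2,0,0.75],[0,0,0],0],
])

```text
clock: 7.17
position: [0.5004, -0.0135, 0.015]
tool_rot: [3.141, 0.001, 1.776]
force: [1.4, -6.5, 5.6]
grip_width: 0.0182
finger_force: 89.6
```

Call:
move_arm([
  [[0.3,0,0],[0,0,0],0],
  [[0.6,0,0],[0,0,0],0],
  [[0.9,0,0],[0,0,0],0],
  [[1.2,0,0],[0,0,0],0],
  [[1.5,0,0],[0,0,0],0],
  [[1.8,0,0],[0,0,0],0],
  [[2.1,0,0],[0,0,0],0],
  [[2.4,0,0],[0,0,0],0],
  [[2.7,0,0],[0,0,0],0],
  [[3.0,0,0],[0,0,0],0],
  [[3.3,0,0],[0,0,0],0],
  [[3.6,0,0],[0,0,0],0],
  [[3.9,0,0],[0,0,0],0],
  [[4.2,0,0],[0,0,0],0],
  [[4.5,0,0],[0,0,0],0],
  [[4.8,0,0],[0,0,0],0],
])

```text
clock: 8.5
position: [0.4906, 0.033, 0.015]
tool_rot: [3.141, 0.001, 1.775]
force: [1.8, -8.4, 7.0]
grip_width: 0.0186
finger_force: 89.7
```

```bash
python3 - <<'E'
from h import *
s=bot.observe(); print(s['position'],np.degrees(s['tool_rot']),s['force'],s['moment'],s['clock'])
psi=s['tool_rot'][2]; ex=np.array([np.cos(psi),np.sin(psi)]); ey=np.array([-ex[1],ex[0]])
pic,W=cloud('top')
for t in bot.trace('top','tin_a'):
    P=W[t['mask']];P=P[~np.isnan(P[:,0])]; P=P[(P[:,2]<.045)]
    if len(P): q=P[:,:2]-s['position'][:2]; print(t['conf'],t['bbox'],np.percentile(q@ex,[2,98]),np.percentile(q@ey,[2,98]),np.median(P[:,2]))
save('c1',cv2.resize(pic[160:370,120:400],None,fx=2.5,fy=2.5,interpolation=cv2.INTER_CUBIC))
E
```

```text
[0.4906381  0.03299619 0.0149733 ] [1.79973823e+02 7.40797601e-02 1.01722855e+02] [ 1.83098154 -8.43079083  6.99150088] [-1.75212744e+00 -4.48004226e-01 -8.33458466e-04] 8.5
0.78 [167.3, 246.8, 190.8, 266.6] [0.23859081 0.29204662] [-0.06306922 -0.00876342] 0.026713019213376814
0.77 [173.1, 272.9, 196.5, 300.4] [0.23805625 0.29174237] [0.01251213 0.06925035] 0.026062639294534343
```

View pics/c1.png

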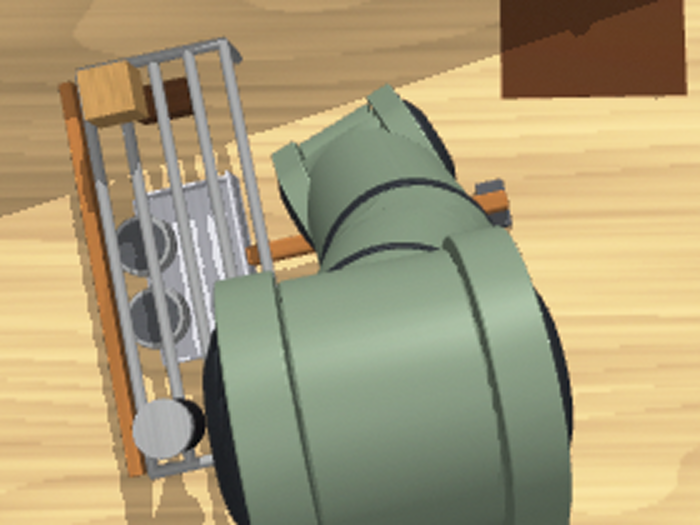

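Call:
move_arm([
  [[0.2,0,0],[0,0,0],0],
  [[0.4,0,0],[0,0,0],0],
  [[0.6,0,0],[0,0,0],0],
  [[0.8,0,0],[0,0,0],0],
  [[1.0,0,0],[0,0,0],0],
  [[1.2,0,0],[0,0,0],0],
  [[1.4,0,0],[0,0,0],0],
  [[1.5,0,0],[0,0,0],0],
  [[1.6,0,0],[0,0,0],0],
  [[1.7,0,0],[0,0,0],0],
  [[1.8,0,0],[0,0,0],0],
  [[1.9,0,0],[0,0,0],0],
  [[1.95,0,0],[0,0,0],0],
  [[2.0,0,0],[0,0,0],0],
])

```text
clock: 9.77
position: [0.4865, 0.0524, 0.015]
tool_rot: [3.141, 0.001, 1.775]
force: [1.8, -8.5, 6.0]
grip_width: 0.0184
finger_force: 89.7
```

```bash
cat > t.py <<'E'
from h import *
s=bot.observe(); print(s['position'],np.degrees(s['tool_rot']),s['force'],s['moment'],s['clock'])
psi=s['tool_rot'][2]; ex=np.array([np.cos(psi),np.sin(psi)]); ey=np.array([-ex[1],ex[0]])
for c in ('top','scene'):
  pic,W=cloud(c); save('last_'+c,pic)
  for t in bot.trace(c,'tin_a'):
    P=W[t['mask']];P=P[~np.isnan(P[:,0])]; q=P[:,:2]-s['position'][:2]
    print(c,round(t['conf'],2),t['bbox'],'fwd',np.percentile(q@ex,[2,98]).round(4),'left',np.percentile(q@ey,[2,98]).round(4),'z',np.median(P[:,2]).round(4))
E
python3 t.py
```

```text
[0.48654764 0.05238393 0.01496101] [1.79981116e+02 7.96149154e-02 1.01722022e+02] [ 1.76708896 -8.47240752  5.99376277] [-1.81386643 -0.37032921  0.04855704] 9.7667
top 0.73 [167.5, 246.8, 191.9, 268.6] fwd [0.2187 0.2716] left [-0.0617 -0.0066] z 0.0269
top 0.49 [174.0, 273.3, 186.8, 302.0] fwd [0.23   0.2707] left [0.0132 0.0689] z 0.0273
scene 0.75 [458.1, 197.9, 484.4, 223.1] fwd [0.2175 0.2622] left [-0.0692 -0.0124] z 0.0254
```

Call:
move_arm([
  [[-0.05,0,0],[0,0,0],0],
  [[-0.15,0,0],[0,0,0],0],
  [[-0.3,0,0],[0,0,0],0],
  [[-0.5,0,0],[0,0,0],0],
  [[-0.75,0,0],[0,0,0],0],
  [[-1.05,0,0],[0,0,0],0],
  [[-1.4,0,0],[0,0,0],0],
  [[-1.8,0,0],[0,0,0],0],
  [[-2.2,0,0],[0,0,0],0],
  [[-2.6,0,0],[0,0,0],0],
  [[-3.0,0,0],[0,0,0],0],
  [[-3.4,0,0],[0,0,0],0],
  [[-3.8,0,0],[0,0,0],0],
  [[-4.2,0,0],[0,0,0],0],
  [[-4.6,0,0],[0,0,0],0],
  [[-5.0,0,0],[0,0,0],0],
  [[-5.4,0,0],[0,0,0],0],
  [[-5.7,0,0],[0,0,0],0],
  [[-5.9,0,0],[0,0,0],0],
  [[-6,0,0],[0,0,0],0],
])

```text
clock: 11.63
position: [0.4987, -0.0039, 0.015]
tool_rot: [3.14, -0.001, 1.778]
force: [-1.5, 7.5, 7.8]
grip_width: 0.0185
finger_force: 89.9
```

```bash
python3 t.py
```

```text
[ 0.49873495 -0.00394245  0.0149527 ] [ 1.79931979e+02 -7.68078645e-02  1.01844729e+02] [-1.46445147  7.47517301  7.76956582] [ 1.54307194  0.44589071 -0.04318661] 11.6333
top 0.78 [189.3, 266.4, 211.9, 294.0] fwd [0.2297 0.2786] left [0.0124 0.0702] z 0.0272
top 0.54 [186.4, 242.7, 210.3, 263.8] fwd [0.2293 0.283 ] left [-0.0639 -0.0076] z 0.027
scene 0.7 [419.2, 189.4, 445.8, 210.7] fwd [0.2155 0.2741] left [0.006  0.0605] z 0.0268
scene 0.65 [441.3, 206.8, 467.3, 229.9] fwd [0.2146 0.2788] left [-0.1049 -0.0146] z 0.0268
```

Call:
move_arm([
  [[-0.05,0,0],[0,0,0],0],
  [[-0.15,0,0],[0,0,0],0],
  [[-0.3,0,0],[0,0,0],0],
  [[-0.5,0,0],[0,0,0],0],
  [[-0.75,0,0],[0,0,0],0],
  [[-1.05,0,0],[0,0,0],0],
  [[-1.4,0,0],[0,0,0],0],
  [[-1.8,0,0],[0,0,0],0],
  [[-2.2,0,0],[0,0,0],0],
  [[-2.6,0,0],[0,0,0],0],
  [[-3.0,0,0],[0,0,0],0],
  [[-3.4,0,0],[0,0,0],0],
  [[-3.8,0,0],[0,0,0],0],
  [[-4.2,0,0],[0,0,0],0],
  [[-4.6,0,0],[0,0,0],0],
  [[-5.0,0,0],[0,0,0],0],
  [[-5.4,0,0],[0,0,0],0],
  [[-5.7,0,0],[0,0,0],0],
  [[-5.9,0,0],[0,0,0],0],
  [[-6,0,0],[0,0,0],0],
])

```text
clock: 13.5
position: [0.511, -0.0626, 0.015]
tool_rot: [3.14, -0.001, 1.778]
force: [-1.7, 8.8, 9.0]
grip_width: 0.0189
finger_force: 89.9
```

```bash
python3 t.py
```

```text
[ 0.51103152 -0.06260809  0.01495652] [ 1.79934768e+02 -7.34646865e-02  1.01853833e+02] [-1.66851051  8.82570901  8.99047066] [ 1.74874662  0.41057625 -0.00622542] 13.5
top 0.92 [217.7, 263.3, 238.6, 290.8] fwd [0.2193 0.2749] left [0.0168 0.0687] z 0.0267
top 0.77 [211.1, 233.2, 234.3, 258.0] fwd [0.2192 0.2736] left [-0.0629 -0.0101] z 0.0269
top 0.7 [142.6, 193.4, 176.1, 351.2] fwd [0.3884 0.4322] left [-0.2067  0.1818] z 0.0539
scene 0.86 [399.9, 197.2, 423.4, 215.8] fwd [0.2182 0.2609] left [0.0071 0.0611] z 0.0263
scene 0.7 [415.6, 215.6, 444.3, 239.8] fwd [0.218  0.2633] left [-0.0706 -0.0055] z 0.0258
```

Call:
move_arm([
  [[-0.05,0,0],[0,0,0],0],
  [[-0.15,0,0],[0,0,0],0],
  [[-0.3,0,0],[0,0,0],0],
  [[-0.5,0,0],[0,0,0],0],
  [[-0.8,0,0],[0,0,0],0],
  [[-1.2,0,0],[0,0,0],0],
  [[-1.7,0,0],[0,0,0],0],
  [[-2.3,0,0],[0,0,0],0],
  [[-2.9,0,0],[0,0,0],0],
  [[-3.5,0,0],[0,0,0],0],
  [[-4.1,0,0],[0,0,0],0],
  [[-4.7,0,0],[0,0,0],0],
  [[-5.3,0,0],[0,0,0],0],
  [[-5.9,0,0],[0,0,0],0],
  [[-6.5,0,0],[0,0,0],0],
  [[-7.0,0,0],[0,0,0],0],
  [[-7.4,0,0],[0,0,0],0],
  [[-7.7,0,0],[0,0,0],0],
  [[-7.9,0,0],[0,0,0],0],
  [[-8,0,0],[0,0,0],0],
])

```text
clock: 15.37
position: [0.5274, -0.1408, 0.015]
tool_rot: [3.141, -0.001, 1.778]
force: [-2.5, 9.7, 10.5]
grip_width: 0.0188
finger_force: 90.2
```

```bash
python3 t.py
```

```text
[ 0.52741093 -0.14079604  0.01496857] [ 1.79942271e+02 -7.86537209e-02  1.01856101e+02] [-2.51458278  9.65731081 10.45762695] [1.89625847 0.43089812 0.02038712] 15.3667
top 0.7 [240.7, 228.3, 263.8, 249.7] fwd [0.2218 0.2789] left [-0.064  -0.0074] z 0.027
top 0.65 [244.5, 255.5, 268.6, 281.2] fwd [0.2213 0.2795] left [0.0115 0.0706] z 0.0268
scene 0.95 [389.9, 223.8, 416.4, 251.9] fwd [0.2186 0.277 ] left [-0.0705 -0.011 ] z 0.0263
scene 0.84 [370.3, 208.8, 396.0, 228.1] fwd [0.2185 0.2773] left [0.0069 0.071 ] z 0.0261
```

Call:
move_arm([
  [[0,0,-0.1],[0,0,0],0],
  [[-0.1,0,-0.3],[0,0.005,0],0],
  [[-0.2,0,-0.6],[0,0.015,0],0],
  [[-0.4,0,-1],[0,0.03,0],0],
  [[-0.6,0,-1.4],[0,0.045,0],0],
  [[-0.8,0,-1.8],[0,0.06,0],0],
  [[-1,0,-2.2],[0,0.075,0],0],
  [[-1.2,0,-2.6],[0,0.09,0],0],
  [[-1.4,0,-3],[0,0.105,0],0],
  [[-1.6,0,-3.4],[0,0.12,0],0],
  [[-1.8,0,-3.8],[0,0.135,0],0],
  [[-2,0,-4.2],[0,0.15,0],0],
  [[-2.2,0,-4.5],[0,0.165,0],0],
  [[-2.3,0,-4.8],[0,0.18,0],0],
  [[-2.4,0,-5],[0,0.19,0],0],
  [[-2.4,0,-5],[0,0.2,0],0],
  [[-2.4,0,-5],[0,0.2,0],0],
  [[-2.4,0,-5],[0,0.2,0],0],
])

```text
clock: 17.07
position: [0.5318, -0.1655, 0.0646]
tool_rot: [-3.141, -0.2, 1.777]
force: [0.0, 0.7, -5.6]
grip_width: 0.0186
finger_force: 88.1
```

```bash
python3 t.py; python3 - <<'E'
from h import *
for yaw in (76,50,25,0): rel([.505,-.174,.065],yaw,pitch=11.5)
W=np.load('top.npy'); 
r=bot.grab_frame('top')
for c in('top','scene'):
    W=np.load(c+'.npy'); P=W.reshape(-1,3);P=P[~np.isnan(P[:,0])]
    b=P[(P[:,0]>.82)&(P[:,0]<1)&(P[:,1]<-.08)&(P[:,1]>-.32)&(P[:,2]>.02)]; print(b.min(0),b.max(0))
E
```

```text
[ 0.53176902 -0.16552029  0.06457461] [-179.98416473  -11.47548465  101.79360092] [ 0.04263529  0.70816831 -5.59292741] [-0.61354997 -0.13716637  0.00255199] 17.0667
top 0.68 [252.2, 250.6, 275.1, 278.1] fwd [0.2158 0.2731] left [0.0126 0.0707] z 0.1255
top 0.63 [243.6, 221.0, 267.4, 244.9] fwd [0.2154 0.2728] left [-0.0646 -0.0059] z 0.1253
scene 0.83 [380.2, 196.0, 410.3, 221.0] fwd [0.2141 0.2685] left [-0.0701 -0.011 ] z 0.1238
scene 0.59 [360.1, 178.3, 391.1, 199.3] fwd [0.2145 0.2687] left [0.0076 0.0648] z 0.124
shift [-0.29 -2.81 -0.09] turn [-0.0898  0.0007  0.4418]
shift [-0.29 -2.81 -0.09] turn [-1.801e-01  7.000e-04  8.865e-01]
shift [-0.29 -2.81 -0.09] turn [-2.6700e-01  7.0000e-04  1.3141e+00]
shift [-0.29 -2.81 -0.09] turn [-3.5380e-01  6.0000e-04  1.7417e+00]
[ 0.87683832 -0.22924336  0.02020935] [ 0.93168613 -0.17052618  0.16512667]
[ 0.88683846 -0.23041     0.02025447] [ 0.9426364  -0.17054877  0.1632199 ]
```

View pics/last_scene.png

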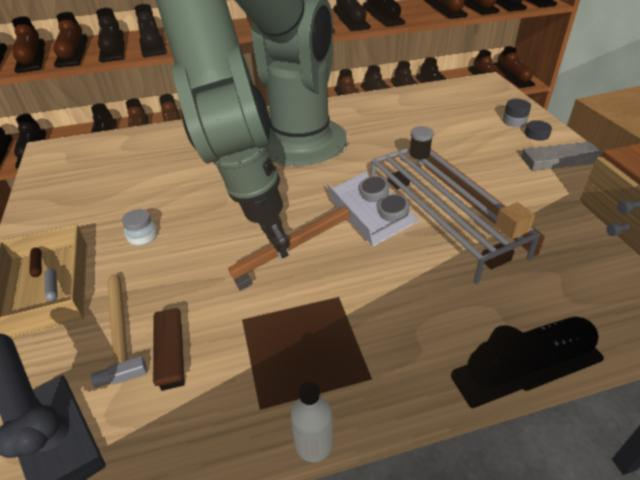

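Call:
move_arm([
  [[0,0,0],[-0.004,0,0.02],0],
  [[0,0,0],[-0.012,0,0.059],0],
  [[0,0,0],[-0.022,0,0.108],0],
  [[0,0,0],[-0.034,0,0.167],0],
  [[0,0,0],[-0.046,0,0.225],0],
  [[0,0,0],[-0.058,0,0.284],0],
  [[0,0,0],[-0.07,0,0.343],0],
  [[0,0,0],[-0.082,0,0.402],0],
  [[0,0,0],[-0.094,0,0.461],0],
  [[0,0,0],[-0.106,0,0.519],0],
  [[0,0,0],[-0.117,0,0.578],0],
  [[0,0,0],[-0.129,0,0.637],0],
  [[0,0,0],[-0.141,0,0.696],0],
  [[0,0,0],[-0.153,0,0.755],0],
  [[0,0,0],[-0.165,0,0.813],0],
  [[0,0,0],[-0.175,0,0.862],0],
  [[0,0,0],[-0.183,0,0.902],0],
  [[0,0,0],[-0.189,0,0.931],0],
  [[0,0,0],[-0.193,0,0.951],0],
  [[0,0,0],[-0.195,0,0.96],0],
])

```text
clock: 18.98
position: [0.5319, -0.1654, 0.0648]
tool_rot: [3.141, -0.2, 0.796]
force: [0.2, 0.8, -5.6]
grip_width: 0.0187
finger_force: 88.1
```

```bash
python3 t.py; python3 - <<'E'
from h import *
rel([.5318,-.1655,.065],0,pitch=11.5)
print(bot.observe()['qpos'])
E
```

```text
[ 0.53190625 -0.16542248  0.0648412 ] [179.98621007 -11.46929084  45.61367264] [ 0.24510126  0.75546225 -5.61621629] [-0.4606879   0.37718094 -0.03616112] 18.9833
top 0.94 [263.2, 158.5, 285.8, 183.9] fwd [0.2145 0.2704] left [0.011  0.0699] z 0.1255
top 0.87 [285.9, 134.2, 309.5, 159.8] fwd [0.2136 0.2707] left [-0.0666 -0.008 ] z 0.1257
scene 0.85 [370.2, 270.7, 405.1, 305.0] fwd [0.2178 0.2763] left [-0.07   -0.0135] z 0.1251
scene 0.76 [384.9, 246.8, 420.8, 276.8] fwd [0.2184 0.2767] left [0.007  0.0674] z 0.1247
scene 0.25 [230.6, 226.1, 426.2, 319.7] fwd [-0.0989  0.272 ] left [-0.0911  0.0889] z 0.0993
shift [ 0.   -0.02 -0.02] turn [-1.586e-01  4.000e-04  7.818e-01]
[ 0.48712846  0.63886565 -0.25509901  1.96448461 -0.05780414  0.46017441
 -0.43449832]
```

Call:
move_arm([
  [[0,0,0],[-0.004,0,0.02],0],
  [[0,0,0],[-0.012,0,0.059],0],
  [[0,0,0],[-0.022,0,0.108],0],
  [[0,0,0],[-0.034,0,0.167],0],
  [[0,0,0],[-0.046,0,0.225],0],
  [[0,0,0],[-0.058,0,0.284],0],
  [[0,0,0],[-0.07,0,0.343],0],
  [[0,0,0],[-0.082,0,0.402],0],
  [[0,0,0],[-0.094,0,0.461],0],
  [[0,0,0],[-0.106,0,0.519],0],
  [[0,0,0],[-0.117,0,0.578],0],
  [[0,0,0],[-0.129,0,0.637],0],
  [[0,0,0],[-0.141,0,0.696],0],
  [[0,0,0],[-0.149,0,0.735],0],
  [[0,0,0],[-0.154,0,0.76],0],
  [[0,0,0],[-0.157,0,0.775],0],
  [[0,0,0],[-0.1585,0,0.782],0],
  [[0,0,0],[-0.1585,0,0.782],0],
])

```text
clock: 20.68
position: [0.532, -0.1655, 0.0648]
tool_rot: [3.142, -0.2, -0.001]
force: [-0.2, 0.7, -5.2]
grip_width: 0.0187
finger_force: 88.1
```

```bash
python3 t.py; python3 - <<'E'
from h import *
s=bot.observe()
for c in('top','scene'):
    pic,W0=cloud(c) ; W=np.load(c+'.npy')
    # mat extents from the first picture, by colour
    import cv2
    p0=cv2.imread('pics/'+c+'.png')[...,::-1]
    hsv=cv2.cvtColor(np.ascontiguousarray(p0),cv2.COLOR_RGB2HSV)
    m=(hsv[...,2]<140)&(W[...,0]>.58)&(W[...,0]<.86)&(W[...,1]>-.31)&(W[...,1]<-.03)&(abs(W[...,2])<.01)&(p0[...,0].astype(int)-p0[...,1]>25)
    print(c,cv2.minAreaRect(W[m][:,:2].astype(np.float32)),np.percentile(W[m],[1,50,99],axis=0).round(4).tolist())
    P=W0.reshape(-1,3);P=P[~np.isnan(P[:,0])]; H=P[(P[:,0]>.57)&(P[:,0]<.66)&(abs(P[:,1]+.165)<.03)&(P[:,2]>.06)]
    print('handle',cv2.fitLine(H[:,:2].astype(np.float32),cv2.DIST_HUBER,0,.01,.01).ravel())
    q=P-s['position']; m=(q[:,0]>.16)&(q[:,0]<.29)&(abs(q[:,1])<.12)&(q[:,2]>.015); print('pan',np.percentile(P[m],[1,99],axis=0).round(4))
rel([.505,-.173,.065],0,pitch=11.5)
rel([.505,-.173,.015],0,pitch=0)
E
```

```text
[ 0.53195251 -0.16553779  0.06479433] [ 1.79998022e+02 -1.14785288e+01 -3.05375711e-02] [-0.16801225  0.74213461 -5.1788435 ] [ 1.24152923e-04  6.27777441e-01 -2.13428372e-02] 20.6833
top 0.92 [358.1, 114.4, 382.2, 142.6] fwd [0.2131 0.2708] left [-0.0665 -0.0092] z 0.1255
top 0.62 [326.7, 112.6, 352.6, 143.1] fwd [0.2132 0.2711] left [0.0108 0.068 ] z 0.1256
scene 0.81 [268.5, 317.7, 311.5, 354.8] fwd [0.2168 0.2779] left [-0.0678 -0.0099] z 0.1254
top ((0.7265929579734802, -0.1738983690738678), (0.2032734900712967, 0.20306752622127533), 0.44095852971076965) [[0.6278, -0.2714, -0.0046], [0.7107, -0.1738, 0.0012], [0.82, -0.0757, 0.007]]
handle [ 0.999094   -0.04255832  0.6256576  -0.1655029 ]
pan [[ 0.7001 -0.2553  0.0839]
 [ 0.8047 -0.0782  0.1321]]
scene ((0.6598802804946899, -0.1876429319381714), (0.10822619497776031, 0.2902389168739319), 17.681371688842773) [[0.6257, -0.2999, -0.0015], [0.6307, -0.2142, 0.0013], [0.7497, -0.0427, 0.0039]]
handle [ 0.99999005 -0.00445517  0.6169435  -0.16782436]
pan [[ 0.6922 -0.2548  0.0846]
 [ 0.8097 -0.0783  0.1316]]
shift [-2.63  0.73 -0.55] turn [ 0.0002  0.0003 -0.0007]
shift [-3.63  0.73  4.35] turn [ 1.000e-04 -2.004e-01 -7.000e-04]
```

Call:
move_arm([
  [[-0.04,0.01,0.04],[0,-0.002,0],0],
  [[-0.15,0.03,0.17],[0,-0.008,0],0],
  [[-0.33,0.07,0.38],[0,-0.018,0],0],
  [[-0.56,0.11,0.63],[0,-0.03,0],0],
  [[-0.78,0.15,0.88],[0,-0.042,0],0],
  [[-1.0,0.2,1.13],[0,-0.054,0],0],
  [[-1.22,0.24,1.38],[0,-0.066,0],0],
  [[-1.44,0.29,1.63],[0,-0.078,0],0],
  [[-1.67,0.33,1.88],[0,-0.09,0],0],
  [[-1.89,0.37,2.13],[0,-0.102,0],0],
  [[-2.11,0.42,2.38],[0,-0.114,0],0],
  [[-2.33,0.46,2.63],[0,-0.126,0],0],
  [[-2.55,0.5,2.88],[0,-0.138,0],0],
  [[-2.77,0.55,3.14],[0,-0.15,0],0],
  [[-3.0,0.6,3.39],[0,-0.162,0],0],
  [[-3.22,0.64,3.64],[0,-0.174,0],0],
  [[-3.42,0.68,3.87],[0,-0.185,0],0],
  [[-3.59,0.71,4.06],[0,-0.194,0],0],
  [[-3.7,0.73,4.18],[0,-0.2,0],0],
  [[-3.7,0.73,4.18],[0,-0.2,0],0],
])

```text
clock: 22.65
position: [0.5039, -0.1729, 0.0162]
tool_rot: [3.142, 0.0, -0.001]
force: [-0.9, -0.4, -4.8]
grip_width: 0.0187
finger_force: 88.2
```

```bash
python3 t.py; python3 - <<'E'
from h import *
for c in('top','scene'):
    pic,W0=cloud(c); P=W0.reshape(-1,3);P=P[~np.isnan(P[:,0])]; q=P-[.504,-.173,0]; m=(q[:,0]>.15)&(q[:,0]<.29)&(abs(q[:,1])<.12)&(q[:,2]>.012)&(q[:,2]<.06); print('pan',np.percentile(P[m],[0.5,99.5],axis=0).round(4))
E
```

```text
[ 0.50388251 -0.17286099  0.01616773] [ 1.79997231e+02  2.52487455e-02 -3.94449277e-02] [-0.87437551 -0.44868692 -4.81025795] [-0.0127315   0.19927115 -0.02886105] 22.65
top 0.81 [332.0, 139.2, 353.7, 165.0] fwd [0.2182 0.277 ] left [0.0121 0.0686] z 0.0272
top 0.71 [359.3, 136.2, 380.6, 161.0] fwd [0.2183 0.2746] left [-0.0677 -0.0071] z 0.0272
scene 0.63 [265.9, 345.1, 307.2, 381.4] fwd [0.2226 0.283 ] left [-0.068  -0.0095] z 0.0277
scene 0.62 [307.8, 332.6, 345.0, 365.5] fwd [0.2275 0.2832] left [0.0088 0.0663] z 0.0278
scene 0.55 [393.7, 171.1, 410.5, 185.8] fwd [-0.2271 -0.1328] left [0.3375 0.3901] z 0.0215
scene 0.29 [247.2, 233.0, 356.0, 386.8] fwd [0.0017 0.2765] left [-0.0878  0.0871] z 0.0055
pan [[ 0.6565 -0.2636  0.0132]
 [ 0.7824 -0.0844  0.0555]]
pan [[ 0.6589 -0.2629  0.0124]
 [ 0.7876 -0.0839  0.0531]]
```

Call:
move_arm([
  [[0,0,-0.2],[0,0,0],0],
  [[0,0,-0.7],[0,0.02,0],0],
  [[0,0,-1.4],[0,0.05,0],0],
  [[0,0,-2.2],[0,0.09,0],0],
  [[0,0,-3],[0,0.13,0],0],
  [[0,0,-3.8],[0,0.17,0],0],
  [[0,0,-4.6],[0,0.21,0],0],
  [[0,0,-5.4],[0,0.25,0],0],
  [[0,0,-6.2],[0,0.29,0],0],
  [[0,0,-7],[0,0.33,0],0],
  [[0,0,-7.6],[0,0.37,0],0],
  [[0,0,-8],[0,0.4,0],0],
  [[0,0,-8.2],[0,0.425,0],0],
  [[0,0,-8.2],[0,0.44,0],0],
  [[0,0,-8.2],[0,0.44,0],0],
  [[0,0,-8.2],[0,0.44,0],0],
  [[0,0,-8.2],[0,0.44,0],0],
])

```text
clock: 24.37
position: [0.5101, -0.1788, 0.1148]
tool_rot: [-3.127, -0.414, -0.006]
force: [0.8, -0.5, -4.8]
grip_width: 0.0187
finger_force: 89.1
```

```bash
python3 t.py
```

```text
[ 0.51009559 -0.17880986  0.11478303] [-179.16962503  -23.69247619   -0.34018074] [ 0.77932864 -0.4713528  -4.77263931] [ 0.00855794  1.07644037 -0.05620286] 24.3667
top 0.74 [372.3, 116.7, 399.2, 144.9] fwd [0.1927 0.2454] left [-0.071  -0.0123] z 0.2225
top 0.24 [143.3, 192.4, 178.2, 352.0] fwd [-0.2647  0.1165] left [0.4708 0.5571] z 0.0539
scene 0.97 [293.1, 251.4, 335.7, 277.8] fwd [0.1975 0.2548] left [0.0066 0.0648] z 0.2243
scene 0.58 [246.2, 263.9, 288.7, 293.9] fwd [0.1983 0.2561] left [-0.0712 -0.0131] z 0.2234
```

```bash
python3 -c "
from h import *
print(bot.observe()['qpos'].round(3))"
```

```text
[ 0.275  0.462  0.043  2.238 -1.264  0.161 -0.032]
```

Call:
move_arm([
  [[0,0,0],[0,-0.04,0],0],
  [[0,0,0],[0,-0.08,0],0],
  [[0,0,0],[0,-0.12,0],0],
  [[0,0,0],[0,-0.15,0],0],
  [[0,0,0],[0,-0.16,0],0],
  [[0,0,0],[0,-0.16,0],0],
  [[0,0,0],[0,-0.16,0],0],
])

```text
clock: 25.15
position: [0.51, -0.1785, 0.1145]
tool_rot: [-3.129, -0.254, 0.002]
force: [-0.1, 0.6, -5.2]
grip_width: 0.0189
finger_force: 89.1
```

```bash
python3 t.py; python3 -c "
from h import *
print(bot.observe()['qpos'].round(3))"
```

```text
[ 0.51003149 -0.17845022  0.11449211] [-1.79292678e+02 -1.45606814e+01  8.84800485e-02] [-0.11972657  0.55468155 -5.19811889] [-0.02705122  0.61565967 -0.00676367] 25.15
top 0.92 [370.0, 119.6, 396.4, 146.0] fwd [0.2018 0.2575] left [-0.0701 -0.0124] z 0.1861
top 0.87 [335.2, 117.9, 360.4, 147.8] fwd [0.2009 0.254 ] left [0.0073 0.0657] z 0.1866
scene 0.91 [298.1, 268.2, 339.5, 300.3] fwd [0.2082 0.2651] left [0.0052 0.0637] z 0.1863
scene 0.8 [249.2, 282.7, 292.2, 318.3] fwd [0.2084 0.266 ] left [-0.0725 -0.0144] z 0.1859
scene 0.62 [229.8, 198.7, 352.5, 329.2] fwd [-0.0474  0.2717] left [-0.089   0.0862] z 0.1661
[-0.097  0.534  0.497  2.137 -0.905  0.43  -0.442]
```

```bash
python3 -c "
from h import *
rel([.504,-.173,.05],0,pitch=6)
rel([.504,-.173,.0165],0,pitch=0)"
```

```text
shift [-2.19 -0.55  6.14] turn [-0.0125 -0.1496  0.001 ]
shift [-3.03 -0.51  9.38] turn [-0.0124 -0.2543  0.0016]
```

Call:
move_arm([
  [[-0.1,0,0.2],[0,-0.005,0],0],
  [[-0.3,-0.1,0.7],[-0.002,-0.015,0],0],
  [[-0.5,-0.2,1.4],[-0.004,-0.03,0],0],
  [[-0.75,-0.25,2.1],[-0.006,-0.05,0],0],
  [[-1,-0.3,2.8],[-0.008,-0.07,0],0],
  [[-1.25,-0.35,3.5],[-0.01,-0.085,0],0],
  [[-1.5,-0.4,4.2],[-0.012,-0.1,0],0],
  [[-1.75,-0.45,4.9],[-0.012,-0.12,0],0],
  [[-2,-0.5,5.6],[-0.012,-0.14,0],0],
  [[-2.2,-0.5,6.2],[-0.012,-0.15,0.001],0],
  [[-2.35,-0.5,6.8],[-0.012,-0.17,0.001],0],
  [[-2.5,-0.5,7.3],[-0.012,-0.185,0.001],0],
  [[-2.6,-0.5,7.8],[-0.012,-0.2,0.001],0],
  [[-2.75,-0.5,8.3],[-0.012,-0.22,0.001],0],
  [[-2.85,-0.5,8.7],[-0.012,-0.235,0.001],0],
  [[-2.95,-0.5,9.0],[-0.012,-0.245,0.002],0],
  [[-3.0,-0.5,9.25],[-0.012,-0.252,0.002],0],
  [[-3.0,-0.5,9.38],[-0.012,-0.254,0.002],0],
  [[-3.0,-0.5,9.38],[-0.012,-0.254,0.002],0],
])

```text
clock: 26.93
position: [0.5046, -0.1728, 0.0164]
tool_rot: [3.141, 0.001, 0.001]
force: [-0.7, -0.3, -4.8]
grip_width: 0.0182
finger_force: 89.1
```

```bash
python3 t.py
```

```text
[ 0.50460315 -0.17278009  0.01639355] [1.79990850e+02 3.31236320e-02 5.88430356e-02] [-0.69950077 -0.34853974 -4.78064189] [-0.02777609  0.20165981  0.03064151] 26.9333
top 0.95 [362.4, 141.4, 381.6, 161.7] fwd [0.2101 0.2668] left [-0.0682 -0.0137] z 0.028
top 0.73 [332.5, 140.9, 356.3, 166.5] fwd [0.2085 0.2707] left [0.0056 0.0656] z 0.0276
scene 0.74 [306.3, 326.4, 343.0, 361.9] fwd [0.2156 0.273 ] left [0.0073 0.0649] z 0.028
scene 0.68 [265.1, 339.5, 303.9, 375.5] fwd [0.216  0.2741] left [-0.0716 -0.0137] z 0.0279
```

Call:
move_arm([
  [[0,0,0.05],[0,0,0],0],
  [[0,0,0.1],[0,0,0],0],
  [[0,0,0.14],[0,0,0],0],
  [[0,0,0.14],[0,0,0],0],
])

```text
clock: 27.47
position: [0.5046, -0.1728, 0.0152]
tool_rot: [3.141, 0.0, 0.001]
force: [-0.8, -0.2, -3.8]
grip_width: 0.0186
finger_force: 89.2
```

Call:
move_arm([
  [[0,0,0.04],[0,0,0],0],
  [[0,0,0.07],[0,0,0],0],
  [[0,0,0.07],[0,0,0],0],
])

```text
clock: 27.72
position: [0.5047, -0.1728, 0.015]
tool_rot: [-3.141, -0.0, 0.001]
force: [-4.4, 1.8, 8.2]
grip_width: 0.0185
finger_force: 91.3
```

Call:
move_arm([
  [[0,0,-0.04],[0,0,0],0],
  [[0,0,-0.04],[0,0,0],30],
  [[0,0,-0.04],[0,0,0],40],
  [[0,0,-0.04],[0,0,0],60],
  [[0,0,-0.04],[0,0,0],80],
  [[0,0,-0.04],[0,0,0],100],
  [[0,0,-0.04],[0,0,0],100],
  [[0,0,-1],[0,0,0],100],
  [[0,0,-3],[0,0,0],100],
  [[0,0,-6],[0,0,0],100],
  [[0,0,-10],[0,0,0],100],
  [[0,0,-14],[0,0,0],100],
  [[0,0,-17],[0,0,0],100],
  [[0,0,-18],[0,0,0],100],
  [[0,0,-18],[0,0,0],100],
  [[0,0,-18],[0,0,0],100],
])

```text
clock: 29.05
position: [0.5047, -0.1724, 0.1947]
tool_rot: [-3.141, -0.0, 0.001]
force: [-0.2, -0.7, -1.5]
grip_width: 0.0858
finger_force: 0.0
```

```bash
python3 t.py; python3 -c "
import cv2
a=cv2.imread('pics/last_scene.png')[150:420,180:520];b=cv2.imread('pics/last_top.png')[80:350,130:470]
cv2.imwrite('pics/fin.png',cv2.hconcat([cv2.resize(a,(400,318)),cv2.resize(b,(400,318))]))"
```

```text
[ 0.50466661 -0.17241262  0.19471867] [-1.79984361e+02 -2.21637814e-02  7.93599240e-02] [-0.17281264 -0.70805009 -1.53690919] [ 0.01063882  0.01985749 -0.02481358] 29.05
top 0.66 [331.9, 142.0, 354.8, 166.7] fwd [0.2094 0.2668] left [0.006  0.0647] z 0.027
top 0.55 [358.6, 139.3, 384.8, 159.9] fwd [0.213  0.2664] left [-0.0686 -0.0124] z 0.0275
scene 0.96 [306.8, 327.7, 344.4, 362.4] fwd [0.214 0.273] left [0.0062 0.0642] z 0.0269
scene 0.59 [267.8, 341.8, 302.4, 374.5] fwd [0.2173 0.2739] left [-0.0719 -0.0149] z 0.0269
```

View pics/fin.png

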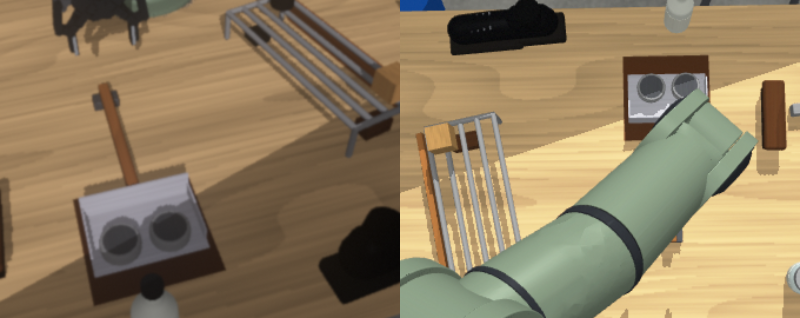

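The pan sits on the mat (left half, around 145,225) with both tins flat inside it at about (120,240) and (170,225). The gripper is clear of the scoop.

```bash
python3 -c "
from workcell import bot
print(bot.job_done())"
```

```text
the job is handed in; nothing more can be done
None
```

The job is handed in at about 29 s of the 67 s allowed: both tins were fetched out with the scoop and lie flat in its pan on the leather mat, with no sign of knocking the rack or disturbing anything else.

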